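# Set out a lens-tube build at the optics bench

### The job

Set out this lens-tube build for the assembler, who will check the filter on the light pad and then screw the retaining ring in by hand: drop the lens into the barrel the right way up and then the spacer ring on top of it, both all the way down and level. Set the filter down gently, not dropped, flat in the middle of the light pad, and lay the retaining ring flat on the mat halfway between the barrel and the light pad, on the straight line joining them. Leave the dust cap and the finished tube where they are.

Things in the scene. Friction and masses are not known exactly. Their poses are not given: they have to be found in the camera images.
- lens: Lens in a black round metal cell: 56 mm across, 12 mm high, clear domed glass inside the black rim, the dome ending just below the rim's top. Lies flat on the mat, right way up (dome upward) at the start. Origin: centre of its underside, z up. About 60 g.
- spacer: Spacer ring: plain bright aluminium open ring, 56 mm outside, 47 mm hole (thin 4.5 mm wall), 10 mm high. Lies flat on the mat. Origin: centre of its underside, z up. About 25 g.
- filter: Filter: flat dark glass in a narrow (3 mm) bright aluminium rim, 56 mm across, 7 mm high. Lies flat on the mat. Origin: centre of its underside, z up. About 30 g.
- retaining_ring: Retaining ring: flat steel open ring with a wide face, 56 mm outside, 36 mm hole (10 mm wall), 7 mm high, two narrow dark spanner slots in its top face. Lies flat on the mat. Origin: centre of its underside, z up. About 35 g.
- barrel: Empty black lens barrel, upright, mouth up, fixed in a low aluminium block (96 x 96 mm, 16 high). 74 outside, bore 60, chamfered to 66 over the top 3 mm. Rim 46 above the mat, flat seat 10 above it: bore 36 deep. No room for fingers inside: enter a part a few mm, let go, it slides down. Origin: bore axis at mat level, z up; its y axis runs along the line to the light pad, 225-245 mm off on +y or -y.
- light_pad: Light pad: flat lit white panel in an aluminium frame, 100 x 100 mm, top 12 mm above the mat; fixed. Origin: centre of its underside at mat level, z up.
- dust_cap: Dust cap, a bystander: solid black plastic disc 62 mm across, 9 mm high, with a straight raised grip bar across its top (14 mm high in all), lying among the parts. Origin: centre of its underside, z up.
- finished_tube: Finished lens tube, a bystander: black closed cylinder standing upright, 74 mm across, 50 mm high, glass and steel ring already in its top, standing away at the left side. Origin: centre of its underside, z up.
There are look-alikes about, which are no part of the job. Leave any yellow look-alike of the spacer alone.

How it is judged:
On the way, in this order (a step that is already met when the one before it is completed fails the run):
1. the lens lies seated in the barrel (horizontal distance between lens and barrel below 0.005 m and z of lens in the frame of barrel below 0.0125 m and angle between lens's own z axis and vertical below 0.1 rad), for 0.2 s.
2. the spacer ring lies on top of the lens in the barrel (horizontal distance between spacer and barrel below 0.005 m and z of spacer in the frame of barrel below 0.0245 m and z of spacer in the frame of lens above 0.009 m), for 0.2 s.
At the end, for the whole second after the job is handed in: Lens seated level in the barrel, spacer level on it, both within 5 mm of its axis. Filter flat on the light pad, within 12 mm of its centre. Retaining ring flat on the mat, within 136 mm of the centres of both barrel and pad and 15 mm of the line joining them. All as they lay, right way up, at rest (all of step 1 and all of step 2 and angle between each of spacer, filter, retaining_ring's own z axis and vertical below 0.1 rad and horizontal distance between filter and light_pad below 0.012 m and z of filter in the frame of light_pad between 0.009 and 0.015 m and horizontal distance between retaining_ring and barrel below 0.136 m and horizontal distance between retaining_ring and light_pad below 0.136 m and x of retaining_ring in the frame of barrel between -0.015 and 0.015 m and height (world z) of retaining_ring below 0.004 m and linear speed of each of lens, spacer, filter, retaining_ring below 0.01 m/s); the robot touches nothing.
It fails at once if the dust cap is moved by more than 20 mm (distance of dust_cap from where it was at the start of the episode above 0.02 m).
It fails at once if the finished tube is moved by more than 20 mm (distance of finished_tube from where it was at the start of the episode above 0.02 m).
It fails at once if the filter is dropped (falls freely by more than about 15 mm) (contact force between filter and the fingers below 0.05 N and linear speed of filter above 0.55 m/s).
It also fails if it takes over 102 s, if anything falls off the work surface, if the arm or the gripper's body presses on something with over 40 N, if the wrist force passes 120 N, or if a joint passes its speed limit or range.

### The arm

A 7-joint arm with a two-finger parallel gripper is mounted at the origin on the work surface. World frame = base frame: x ahead of the robot, y to its left, z up, the work surface at z = 0. Lengths are in m, angles in rad, forces in N, time in s.
With the tool pointing down it reaches from about 0.4 to 0.85 m from the base axis. Payload 6.9 kg.
Tool frame: the origin (TCP) lies on the centre line of the jaws, within the pads' length; the fingertips stand 8 mm ahead of it and the grasp point (between the pads) lies 11 mm behind it (env.tip_reach is the distance from the TCP to the fingertips, in m); z points along the fingers, y is the line along which they close (so a half turn about z gives the same grasp; the last joint's range is limited). The gripper opens to 85 mm and grips with 20 to 120 N. Pads are 22 mm wide; open, the fingers measure 114 mm over their backs; the gripper's body (76 mm by 85 mm) begins 54 mm behind the grasp point. The pads swing forward as they close: fully open they stand 13 mm farther back than shut.
Start: joints at [1.222, 0.507, -0.238, 1.5, 0.126, 1.149, -0.155], TCP at [0.274, -0.562, 0.239] pointing down, gripper open.
Joint ranges: [-3.08, 3.08], [-0.24, 2.05], [-1.43, 1.35], [0, 2.5], [-1.52, 4.66], [0.17, 1.96], [-2.89, 2.89]. Speed limits (rad/s): [2.39, 2.39, 3.14, 3.14, 3.14, 3.14, 3.14].

### API

Orientations are given as a rotation vector (axis times angle).
In Python, from cell import env, optics, workorder gives the robot as it stands. The module is installed in compiled form; this text tells all that it offers.
- The arm moves only by the tool carry_out, never from a script. Its argument "targets" is a list of rows, each a list of 6 numbers: the shift along the world's x, y, z in mm, then the turn, a rotation vector about the world's x, y, z in degrees. In form: [[x, y, z, rx, ry, rz], ...]. A call has exactly 8 rows; each row is the pose to reach, as a shift and turn from the pose commanded when the call began; what a row does not reach only later rows make up. A row lasts 1/12 s, in which the tool goes at most 41.7 mm and 7.16 degrees, less where a joint would pass 70% of its speed; a pose out of reach is approached as far as the arm can. A call with a gripper value outside its range is refused whole. "gripper" is the closure, from 0 (fully open) to 1 (shut), set as the call begins (left out, the last holds). The fingers move at their own pace and stop on an object; "squeeze" is the grip in N (left out, the last holds). Time passes only in rows, so rows that repeat a pose let the fingers close, or fill a call up. It gives the time, the measured TCP pose, the force, the opening and the grip force at its end, in the units of the state.
- env.get_state(): the state, without advancing time (a new reading comes with each control period).
- optics.camera(name): name is "scene" or "top"; returns a dict with "image" (480x640x3 uint8, red, green, blue), "fx", "fy", "cx", "cy" (pixels), "R" (3x3) and "t" (3): a world point X has camera coordinates R X + t. Camera axes: x right, y down, z forward; pixel columns grow to the right and rows downward; lengths in m; the calibration is good to about 2 mm. A picture is of the moment at which its call begins. There is no depth.
- workorder.sign_off(): hands the job in; it is judged then, once.
Trained networks look in the newest picture that a camera, given by its name, has taken for a name from the list of things; names that differ only in an ending like _2 or _b are one class to them, and where a whole thing is asked for, a point or a joint stands for the part that bears it (a point fixed in the world has none). Each returns a list of dicts, best first, with "score" (0 to 1); they miss things now and then, are a little off and sometimes report something else, mostly with a low value. They report only what shows in the picture. A call takes as long as a camera call. They do not tell look-alikes from the thing itself.
- optics.cut_out(camera, label): "region" (480x640 bool, what is visible of it) and "box" ([left, top, width, height] in pixels, round what is visible of it).
- optics.spot_point(camera, label): "position" ([column, row] in pixels: a listed point, or the origin of a listed thing).
The state is a dict: "time_s": time; "qpos": joint angles; "dq": joint speeds; "effort": joint torques, N m; "position": TCP position; "tcp_rot": TCP orientation; "contact_force": force on the tool from outside, world axes, zero at the start; "wrist_torque": the same for the moment, N m; "width": finger opening in m; "grasp_force": force on a finger pad.
Only numpy, scipy, OpenCV 4.12 (cv2) and the standard library are available. Lean on these libraries where they do the work, as an engineer would, in place of code of your own. Each camera call takes 0.05 s, during which the arm holds its last target. There are 200 camera calls.

## Working session

There is one attempt and no reset: what is moved stays moved. The work goes in short steps, Python scripts to look and compute and a tool call to move; the robot and the scene stay as the last step left them, time stands still between calls to the robot, and variables do not carry over. Pictures are saved under pics/ and viewed, at most 14 in all, crops included, and the job is handed in when it is done.

Besides the shell and the picture viewer there is one more tool, called after ">>>" by a JSON object that holds its "op" and its "data". carry_out: Moves the arm, as the interface text tells. Its arguments: {"type":"object","properties":{"targets":{"type":"array"},"gripper":{"type":"number"},"squeeze":{"type":"number"}},"required":["targets"]}

```bash
mkdir -p pics; cat > h.py <<'E'
import numpy as np, cv2
from cell import env, optics, workorder
def px2w(c,p,z):
    K=np.array([[c['fx'],0,c['cx']],[0,c['fy'],c['cy']],[0,0,1]]);R=np.array(c['R']);t=np.array(c['t'])
    d=R.T@np.linalg.solve(K,[p[0],p[1],1]);o=-R.T@t
    return (o+d*(z-o[2])/d[2])
def snap(cam,name):
    c=optics.camera(cam);cv2.imwrite('pics/'+name,c['image'][:,:,::-1]);return c
E
python3 - <<'E'
from h import *
s=env.get_state();print(s['time_s'],s['position'],s['tcp_rot'],s['width'],env.tip_reach)
H=dict(lens=.012,spacer=.010,filter=.007,retaining_ring=.007,barrel=.046,light_pad=.012,dust_cap=.009,finished_tube=.05)
for cam in('top','scene'):
    c=snap(cam,cam+'0.png');print(cam,-np.array(c['R']).T@c['t'],c['fx'])
    for n,h in H.items():
        for d in optics.cut_out(cam,n)[:3]:
            b=d['box'];
            m=cv2.moments(d['region'].astype('uint8'),True);p=[m['m10']/m['m00'],m['m01']/m['m00']]
            print(n,round(d['score'],2),b,np.round(p,1),np.round(px2w(c,p,h),3)[:2])
        for d in optics.spot_point(cam,n)[:3]:
            print('   pt',round(d['score'],2),np.round(d['position'],1),np.round(px2w(c,d['position'],0),3)[:2])
E
```

```text
0.0 [ 0.27369614 -0.56133022  0.23843582] [-3.05937216e+00 -7.06315329e-01  6.65849613e-04] 0.08560760297601383 0.008
top [0.48346917 0.04604025 1.00140882] 589.7818855725039
lens 0.83 [168.8, 202.4, 30.9, 33.1] [183.4 217.8] [0.646 0.264]
   pt 0.96 [186.6 217.6] [0.648 0.261]
spacer 0.71 [397.1, 197.1, 34.9, 31.0] [414.2 211.2] [ 0.647 -0.129]
spacer 0.65 [361.3, 134.6, 32.9, 33.7] [377.1 150.9] [ 0.754 -0.07 ]
spacer 0.23 [476.3, 193.0, 37.0, 35.3] [495.4 209.9] [ 0.645 -0.267]
   pt 0.53 [376.2 149. ] [ 0.76 -0.07]
filter 0.57 [251.0, 193.3, 31.1, 32.1] [266.8 208.4] [0.659 0.123]
   pt 0.67 [268.3 209.2] [0.659 0.121]
   pt 0.39 [119.3 305. ] [0.502 0.374]
retaining_ring 0.75 [326.5, 202.9, 27.0, 29.3] [339.6 217.5] [ 0.64  -0.001]
   pt 0.8 [339.4 216. ] [ 0.644 -0.001]
barrel 0.6 [204.3, 274.1, 63.6, 66.3] [234.4 304.5] [0.497 0.175]
barrel 0.36 [250.1, 192.6, 31.1, 28.8] [266.9 208. ] [0.653 0.119]
   pt 0.81 [235.3 302.3] [0.501 0.179]
   pt 0.33 [186.8 217.4] [0.649 0.261]
light_pad 0.69 [336.8, 285.4, 68.3, 71.8] [369.  320.2] [ 0.465 -0.044]
   pt 0.79 [370.1 318.6] [ 0.4
[... 948 characters left out ...]
 [293.3 278.2] [ 0.645 -0.001]
   pt 0.79 [296.1 277.7] [0.641 0.004]
barrel 0.73 [348.0, 168.4, 54.4, 50.7] [373.  196.1] [0.529 0.167]
   pt 0.57 [371.6 197.5] [0.494 0.18 ]
light_pad 0.94 [219.8, 185.0, 64.6, 42.3] [253.5 204.5] [ 0.475 -0.045]
light_pad 0.45 [425.2, 237.5, 36.3, 31.7] [443.5 253.2] [0.652 0.262]
   pt 0.62 [251.3 205.6] [ 0.466 -0.049]
dust_cap 0.58 [220.2, 179.6, 64.7, 49.3] [253.2 204.3] [ 0.472 -0.046]
   pt 0.86 [133.3 312.8] [ 0.651 -0.265]
   pt 0.49 [368.3 273.5] [0.658 0.126]
   pt 0.29 [253.5 204.2] [ 0.464 -0.045]
finished_tube 0.65 [447.6, 155.0, 47.1, 42.3] [472.2 175.7] [0.522 0.361]
finished_tube 0.16 [202.0, 282.3, 33.9, 30.0] [218.1 294.2] [ 0.675 -0.123]
```

View pics/top0.png

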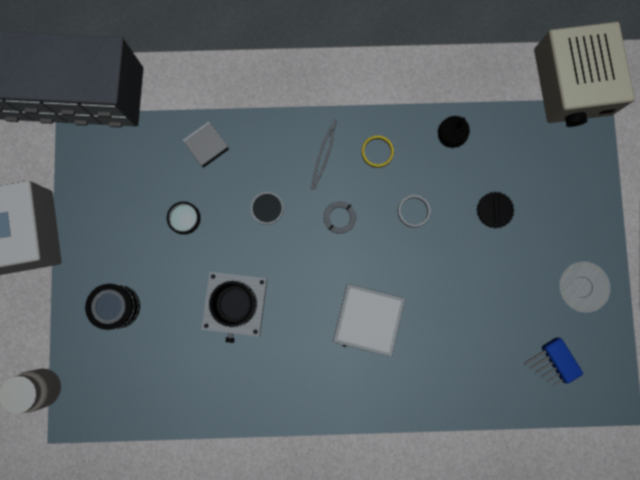

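View pics/scene0.png

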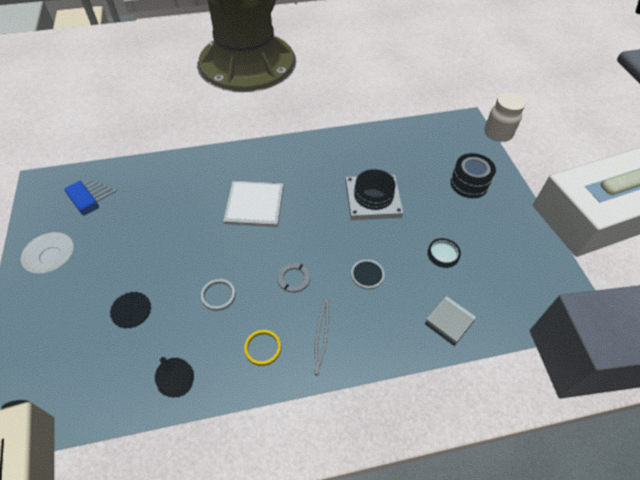

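The top view shows the lens at (183,218), filter (267,208), retaining ring (340,217), spacer (414,211), the yellow look-alike (378,151), barrel (234,303) and pad (370,320). The dust cap is at (495,210), with a look-alike at (453,131). The scene view agrees. I'll refine these positions with colour contours.

```bash
cat > ref.py <<'E'
from h import *
def blob(c,p,r,mode='any'):
    im=c['image'].astype(np.float32); x,y=map(int,p)
    k=im[y-r:y+r,x-r:x+r]; k=cv2.resize(k,None,fx=4,fy=4,interpolation=cv2.INTER_CUBIC)
    med=np.median(np.r_[k[:6].reshape(-1,3),k[-6:].reshape(-1,3)],0)
    d=(k-med) if mode=='any' else k
    d=np.linalg.norm(d,axis=2) if mode=='any' else np.clip(d.mean(2)-med.mean(),0,None)
    d=np.clip(d,0,255).astype(np.uint8)
    _,b=cv2.threshold(d,0,255,cv2.THRESH_OTSU)
    cs,_=cv2.findContours(b,cv2.RETR_EXTERNAL,cv2.CHAIN_APPROX_NONE)
    q=max(cs,key=lambda a:cv2.contourArea(cv2.convexHull(a))); q=cv2.convexHull(q)
    return (q[:,0,:]+.5)/4-.5+[x-r,y-r]
def fit(c,p,r,z,mode='any'):
    q=blob(c,p,r,mode); w=np.array([px2w(c,a,z)[:2] for a in q]).astype(np.float32)
    return w
E
python3 - <<'E'
from ref import *
T=dict(lens=(183,218,.012),filter=(267,208,.007),ring=(340,217,.007),spacer=(414,211,.010),cap=(495,210,.009),barrel=(234,303,.016),pad=(370,320,.012))
S=dict(lens=(443,252,.012),filter=(367,274,.007),ring=(293,278,.007),spacer=(217,295,.010),cap=(131,310,.009),barrel=(375,196,.016),pad=(254,203,.012))
for cam,D in(('top',T),('scene',S)):
    c=optics.camera(cam)
    for n,(x,y,z) in D.items():
        r=(46 if cam=='top' else 40) if n in('barrel','pad') else 28
        w=fit(c,(x,y),r,z)
        if n in('barrel','pad'):
            e=cv2.minAreaRect(w*1000); 
        else: e=cv2.fitEllipse(w*1000)
        print(cam,n,np.round(e[0],1),np.round(e[1],1),round(e[2],1))
E
```

```text
top lens [646.6 264.3] [57.1 59.7] 144.2
top filter [660.7 122.9] [48.4 48.5] 59.1
top ring [640.7  -1.1] [56.5 58.6] 50.8
top spacer [ 647.4 -127.3] [56.3 59.5] 42.2
top cap [ 645.7 -267. ] [62.2 64.4] 27.0
top barrel [499.2 182. ] [78.2 75.1] 71.9
top pad [465.7 -44.5] [92.2 90.7] 74.0
scene lens [650.2 263.3] [57.2 64.8] 52.4
scene filter [660.7 123. ] [47.  47.6] 152.0
scene ring [648.4  -2.3] [47.5 52.3] 162.3
scene spacer [ 648.1 -128.2] [55.4 55.6] 17.3
scene cap [ 648.6 -266.9] [63.  66.6] 118.6
scene barrel [499.4 180. ] [94.8 94.1] 81.1
scene pad [466.7 -43.8] [97.4 97.5] 74.0
```

>>> {"op": "carry_out", "data": {"targets": [[15,33,0,0,0,0],[30,66,0,0,0,0],[45,99,0,0,0,0],[60,132,0,0,0,0],[75,165,0,0,0,0],[90,198,0,0,0,0],[105,231,0,0,0,0],[120,264,0,0,0,0]], "gripper": 0}}

```text
time_s: 2.47
position: [0.3944, -0.2961, 0.2395]
tcp_rot: [3.061, 0.706, 0.0]
contact_force: [0.9, -0.5, -0.3]
width: 0.0857
grasp_force: 0.0
```

>>> {"op": "carry_out", "data": {"targets": [[16,36,0,0,0,0],[32,72,0,0,0,0],[48,108,0,0,0,0],[64,144,0,0,0,0],[80,180,0,0,0,0],[96,216,0,0,0,0],[112,252,0,0,0,0],[128,288,0,0,0,0]]}}

```text
time_s: 3.13
position: [0.5225, -0.0079, 0.2395]
tcp_rot: [3.061, 0.706, 0.001]
contact_force: [0.8, -0.9, 0.0]
width: 0.0854
grasp_force: 0.0
```

>>> {"op": "carry_out", "data": {"targets": [[16,36,-10,0,0,0],[32,72,-30,0,0,0],[48,108,-50,0,0,0],[64,144,-70,0,0,0],[80,180,-90,0,0,0],[96,216,-110,0,0,0],[112,252,-130,0,0,0],[125,274,-150,0,0,0]]}}

```text
time_s: 3.8
position: [0.6454, 0.2632, 0.0923]
tcp_rot: [-3.06, -0.708, -0.003]
contact_force: [0.1, 0.3, 1.2]
width: 0.0854
grasp_force: 0.0
```

>>> {"op": "carry_out", "data": {"targets": [[2,1,-12,0,0,0],[2,1,-28,0,0,0],[2,1,-44,0,0,0],[2,1,-56,0,0,0],[2,1,-62,0,0,0],[2,1,-66,0,0,0],[2,1,-68,0,0,0],[2,1,-68,0,0,0]]}}

```text
time_s: 4.47
position: [0.647, 0.2611, 0.0248]
tcp_rot: [-3.061, -0.706, -0.001]
contact_force: [-0.2, -0.1, 0.2]
width: 0.0854
grasp_force: 0.0
```

```bash
python3 - <<'E'
from ref import *
c=optics.camera('scene');k=c['image'][200:300,385:505,::-1];a=cv2.resize(k,None,fx=4,fy=4,interpolation=3)
t=optics.camera('top');k=t['image'][160:260,125:245,::-1];b=cv2.resize(k,None,fx=3,fy=3,interpolation=3)
b=cv2.copyMakeBorder(b,0,100,0,0,0)
cv2.imwrite('pics/l1.png',np.hstack([a[:, :440],b])[:, :800])
w=fit(t,(234,303),46,.016,'bright');print(cv2.minAreaRect(w*1000))
w=fit(t,(370,320),46,.012,'bright');print(cv2.minAreaRect(w*1000))
print(env.get_state()['position'])
E
```

```text
((527.9827880859375, 134.2535400390625), (61.812965393066406, 96.14591217041016), 88.78366088867188)
((465.69952392578125, -44.39075469970703), (92.45248413085938, 90.91060638427734), 74.03353118896484)
[0.64726886 0.26130754 0.02542374]
```

View pics/l1.png

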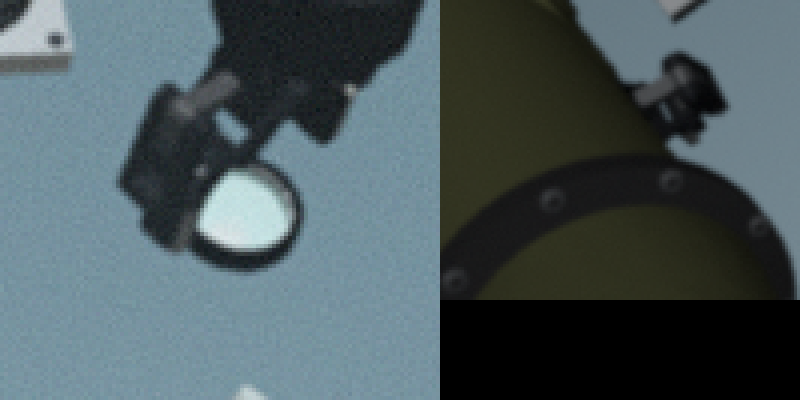

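The view shows the lens rim between the two fingers, with the left finger at crop (180,240) beside it. I'll step down gently and watch the force.

>>> {"op": "carry_out", "data": {"targets": [[0,1,-2,0,0,0],[0,2,-4,0,0,0],[0,2,-6,0,0,0],[0,2,-8,0,0,0],[0,2,-10,0,0,0],[0,2,-11,0,0,0],[0,2,-11,0,0,0],[0,2,-11,0,0,0]]}}

```text
time_s: 5.23
position: [0.6468, 0.2631, 0.0133]
tcp_rot: [3.061, 0.707, -0.0]
contact_force: [-0.6, 0.9, 0.2]
width: 0.0856
grasp_force: 0.0
```

>>> {"op": "carry_out", "data": {"targets": [[0,0,-1,0,0,0],[0,0,-2,0,0,0],[0,0,-3,0,0,0],[0,0,-4,0,0,0],[0,0,-4,0,0,0],[0,0,-4,0,0,0],[0,0,-4,0,0,0],[0,0,-4,0,0,0]], "gripper": 0.15}}

```text
time_s: 5.9
position: [0.6468, 0.2632, 0.0095]
tcp_rot: [-3.061, -0.707, -0.0]
contact_force: [0.4, 0.6, -0.6]
width: 0.0725
grasp_force: 0.0
```

>>> {"op": "carry_out", "data": {"targets": [[0,0,0,0,0,0],[0,0,0,0,0,0],[0,0,0,0,0,0],[0,0,0,0,0,0],[0,0,0,0,0,0],[0,0,0,0,0,0],[0,0,0,0,0,0],[0,0,0,0,0,0]], "gripper": 0.6, "squeeze": 30}}

```text
time_s: 6.57
position: [0.6469, 0.2633, 0.01]
tcp_rot: [-3.061, -0.707, -0.001]
contact_force: [-1.1, -0.5, 5.1]
width: 0.0543
grasp_force: 31.4
```

```bash
python3 - <<'E'
from ref import *
c=optics.camera('scene');k=c['image'][200:300,385:505,::-1];cv2.imwrite('pics/l2.png',cv2.resize(k,None,fx=5,fy=5,interpolation=3))
s=env.get_state();print(s['position'],s['width'],s['grasp_force'],s['contact_force'])
E
```

```text
[0.64689596 0.26326179 0.00992748] 0.05444851962900659 31.443563103675842 [-1.90147249 -0.11363155  5.8302116 ]
```

View pics/l2.png

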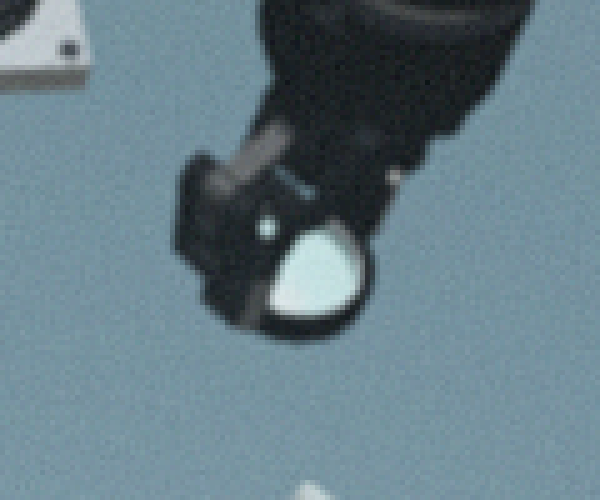

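>>> {"op": "carry_out", "data": {"targets": [[0,0,3,0,0,0],[0,0,12,0,0,0],[0,0,26,0,0,0],[0,0,42,0,0,0],[0,0,58,0,0,0],[-5,-3,70,0,0,0],[-15,-9,78,0,0,0],[-32,-18,80,0,0,0]]}}

```text
time_s: 7.28
position: [0.6161, 0.246, 0.0921]
tcp_rot: [-3.06, -0.706, -0.007]
contact_force: [0.6, 0.4, -1.2]
width: 0.0544
grasp_force: 31.8
```

>>> {"op": "carry_out", "data": {"targets": [[-20,-11,0,0,0,0],[-42,-24,0,0,0,0],[-64,-36,0,0,0,0],[-84,-48,0,0,0,0],[-100,-57,0,0,0,0],[-110,-63,0,0,0,0],[-115,-66,0,0,0,0],[-115,-66,0,0,0,0]]}}

```text
time_s: 7.95
position: [0.499, 0.1783, 0.0903]
tcp_rot: [3.061, 0.706, 0.0]
contact_force: [-0.1, -0.6, -1.0]
width: 0.0539
grasp_force: 31.8
```

```bash
python3 - <<'E'
from ref import *
c=optics.camera('scene');k=c['image'][120:240,305:445,::-1];a=cv2.resize(k,None,fx=5,fy=5,interpolation=3)
cv2.imwrite('pics/l3.png',a)
s=env.get_state();print(s['position'],s['width'],s['grasp_force'],s['contact_force'])
def proj(p):
    q=np.array(c['R'])@p+c['t'];return [c['fx']*q[0]/q[2]+c['cx'],c['fy']*q[1]/q[2]+c['cy']]
for b in((.499,.180),(.499,.177)):
  for z in(.046,):
    print([np.round((np.array(proj([b[0]+.037*np.cos(t),b[1]+.037*np.sin(t),z]))-[305,120])*5) for t in(0,1.57,3.14,4.71)])
E
```

```text
[0.5000486  0.17909646 0.090242  ] 0.05437432658318362 31.765961050987244 [-0.21109398  0.90374875 -0.8348973 ]
[array([379., 390.]), array([446., 301.]), array([323., 245.]), array([253., 331.])]
[array([371., 392.]), array([439., 302.]), array([315., 246.]), array([245., 332.])]
```

View pics/l3.png

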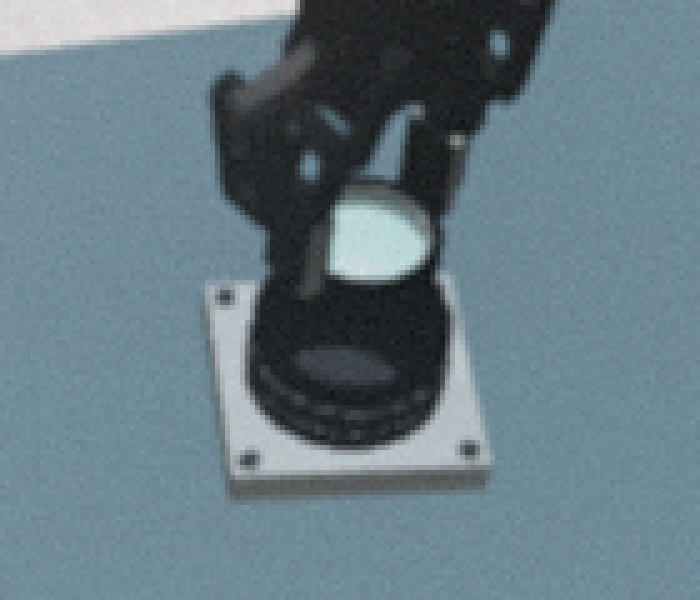

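The lens is held level above the barrel. The barrel's edges are at crop columns 248 and 449, the glass spans about (330–430, 190–283), and the pad strip ends near (310,298).

```bash
python3 - <<'E'
from ref import *
c=optics.camera('scene')
def proj(p):
    q=np.array(c['R'])@p+c['t'];return np.round((np.array([c['fx']*q[0]/q[2]+c['cx'],c['fy']*q[1]/q[2]+c['cy']])-[305,120])*5)
for z in(.08,.083,.086,.089,.092): print(z,proj([.522,.1587,z]),proj([.512,.154,z]))
for z in (.092,.089):
  for r in (.028,.0255):
    print(z,r,[proj([.5+r*np.cos(t),.179+r*np.sin(t),z]).tolist() for t in(0,.79,1.57)])
E
```

```text
0.08 [321. 306.] [300. 288.]
0.083 [322. 300.] [301. 282.]
0.086 [322. 294.] [302. 276.]
0.089 [323. 289.] [302. 270.]
0.092 [324. 283.] [303. 264.]
0.092 0.028 [[385.0, 286.0], [433.0, 261.0], [438.0, 218.0]]
0.092 0.0255 [[383.0, 281.0], [427.0, 258.0], [431.0, 219.0]]
0.089 0.028 [[384.0, 292.0], [432.0, 267.0], [437.0, 224.0]]
0.089 0.0255 [[382.0, 287.0], [426.0, 264.0], [430.0, 225.0]]
```

>>> {"op": "carry_out", "data": {"targets": [[0,0,-4,0,0,0],[0,0.5,-12,0,0,0],[0,0.5,-20,0,0,0],[0,0.5,-27,0,0,0],[0,0.5,-31,0,0,0],[0,0.5,-34,0,0,0],[0,0.5,-36,0,0,0],[0,0.5,-36,0,0,0]]}}

```text
time_s: 8.72
position: [0.4996, 0.1797, 0.053]
tcp_rot: [3.061, 0.707, -0.001]
contact_force: [-0.9, 0.2, -0.3]
width: 0.0544
grasp_force: 31.8
```

>>> {"op": "carry_out", "data": {"targets": [[0,0,0,0,0,0],[0,0,0,0,0,0],[0,0,0,0,0,0],[0,0,0,0,0,0],[0,0,0,0,0,0],[0,0,5,0,0,0],[0,0,20,0,0,0],[0,0,45,0,0,0]], "gripper": 0.1}}

```text
time_s: 9.38
position: [0.4984, 0.1791, 0.0975]
tcp_rot: [3.061, 0.707, -0.006]
contact_force: [-0.1, 0.3, 0.1]
width: 0.0771
grasp_force: 0.0
```

>>> {"op": "carry_out", "data": {"targets": [[8,-16,20,0,0,0],[23,-46,30,0,0,0],[40,-80,30,0,0,0],[57,-115,30,0,0,0],[74,-150,30,0,0,0],[90,-185,30,0,0,0],[106,-220,30,0,0,0],[120,-250,30,0,0,0]]}}

```text
time_s: 10.05
position: [0.6204, -0.0736, 0.1289]
tcp_rot: [3.061, 0.704, 0.0]
contact_force: [1.1, -0.1, 0.5]
width: 0.0767
grasp_force: 0.0
```

```bash
python3 - <<'E'
from ref import *
c=optics.camera('scene');k=c['image'][120:240,305:445,::-1];a=cv2.resize(k,None,fx=5,fy=5,interpolation=3)
cv2.imwrite('pics/l4.png',a)
for d in optics.cut_out('scene','lens')[:2]+optics.cut_out('scene','spacer')[:3]: print(d['score'],d['box'])
E
```

```text
0.8 [359.4, 178.1, 29.9, 17.7]
0.84 [249.3, 329.3, 32.3, 36.7]
0.59 [199.6, 285.2, 34.2, 26.6]
```

View pics/l4.png

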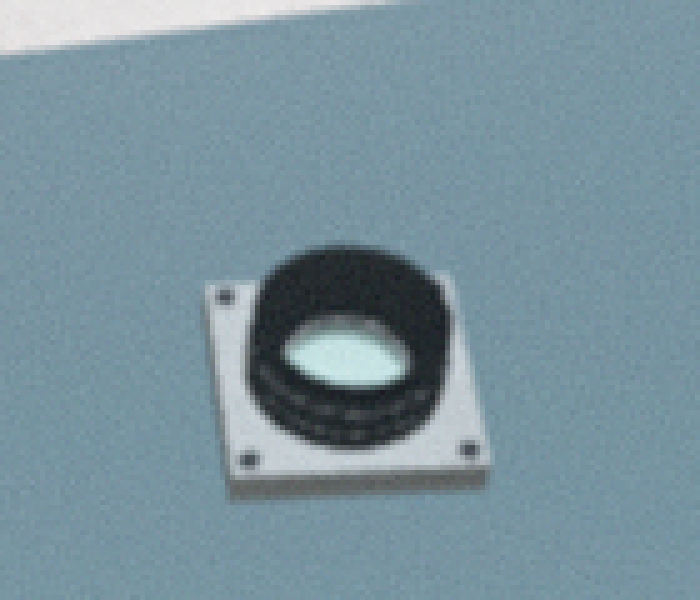

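The lens sits level in the barrel, glass centred at (348,350) in the crop. The spacer is next.

>>> {"op": "carry_out", "data": {"targets": [[9,-18,-10,0,0,0],[20,-40,-30,0,0,0],[27,-54,-55,0,0,0],[27,-54,-80,0,0,0],[27,-54,-95,0,0,0],[27,-54,-105,0,0,0],[27,-54,-108,0,0,0],[27,-54,-108,0,0,0]]}}

```text
time_s: 10.87
position: [0.6465, -0.123, 0.0203]
tcp_rot: [-3.06, -0.709, 0.001]
contact_force: [0.7, 0.3, 0.7]
width: 0.0768
grasp_force: 0.0
```

>>> {"op": "carry_out", "data": {"targets": [[1,-2,0,0,0,0],[1,-4,0,0,0,0],[1,-4,-2,0,0,0],[1,-4,-5,0,0,0],[1,-4,-8,0,0,0],[1,-4,-10,0,0,0],[1,-4,-10,0,0,0],[1,-4,-10,0,0,0]]}}

```text
time_s: 11.53
position: [0.6476, -0.1282, 0.0102]
tcp_rot: [-3.061, -0.707, 0.001]
contact_force: [0.2, -1.1, -1.0]
width: 0.0771
grasp_force: 0.0
```

>>> {"op": "carry_out", "data": {"targets": [[0,0,0,0,0,0],[0,0,0,0,0,0],[0,0,0,0,0,0],[0,0,0,0,0,0],[0,0,0,0,0,0],[0,0,0,0,0,0],[0,0,0,0,0,0],[0,0,0,0,0,0]], "gripper": 0.6, "squeeze": 30}}

```text
time_s: 12.2
position: [0.6479, -0.1283, 0.0113]
tcp_rot: [3.061, 0.706, 0.001]
contact_force: [-0.8, -0.1, 5.3]
width: 0.0539
grasp_force: 30.5
```

>>> {"op": "carry_out", "data": {"targets": [[0,0,3,0,0,0],[0,0,12,0,0,0],[0,0,28,0,0,0],[-4,8,46,0,0,0],[-13,27,64,0,0,0],[-25,52,76,0,0,0],[-38,79,80,0,0,0],[-51,106,80,0,0,0]]}}

```text
time_s: 12.87
position: [0.5973, -0.0215, 0.0927]
tcp_rot: [3.061, 0.705, 0.005]
contact_force: [0.1, 0.3, -0.6]
width: 0.0536
grasp_force: 31.6
```

>>> {"op": "carry_out", "data": {"targets": [[-13,27,0,0,0,0],[-28,58,0,0,0,0],[-44,91,0,0,0,0],[-60,124,0,0,0,0],[-75,155,0,0,0,0],[-87,180,0,0,0,0],[-94,195,0,0,0,0],[-97,201,0,0,0,0]]}}

```text
time_s: 13.53
position: [0.4984, 0.1822, 0.0914]
tcp_rot: [-3.058, -0.714, -0.001]
contact_force: [-0.4, 0.5, 0.1]
width: 0.0541
grasp_force: 31.6
```

```bash
python3 - <<'E'
from ref import *
c=optics.camera('scene');k=c['image'][120:240,305:445,::-1];a=cv2.resize(k,None,fx=5,fy=5,interpolation=3)
cv2.imwrite('pics/s1.png',a)
s=env.get_state();print(s['position'],s['width'],s['grasp_force'],s['contact_force'])
P=s['position']
def proj(p):
    q=np.array(c['R'])@p+c['t'];return np.round((np.array([c['fx']*q[0]/q[2]+c['cx'],c['fy']*q[1]/q[2]+c['cy']])-[305,120])*5)
for z in (P[2]-.001,P[2]-.0105):
  for r in (.028,):
    print(z,r,[proj([P[0]+r*np.cos(t),P[1]+r*np.sin(t),z]).tolist() for t in(0,.79,1.57)])
E
```

```text
[0.49862371 0.18188377 0.09126853] 0.05355502983640491 31.58822008408606 [-0.49311276  1.71324793 -0.37761685]
0.09026853240037848 0.028 [[392.0, 286.0], [439.0, 260.0], [444.0, 217.0]]
0.08076853240037848 0.028 [[388.0, 304.0], [436.0, 279.0], [440.0, 236.0]]
```

View pics/s1.png

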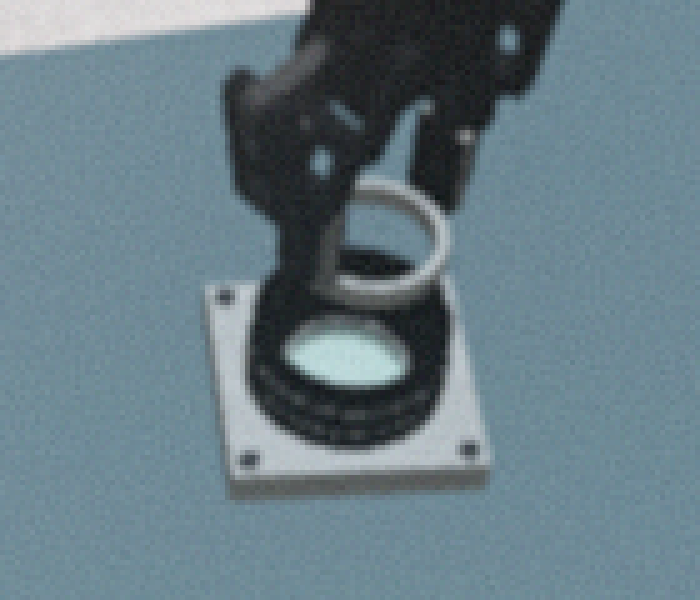

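The ring is held level, outer right edge at (450,230) and bottom at (385,308). It sits about 1–2 mm off the TCP, so I'll correct for that and lower.

>>> {"op": "carry_out", "data": {"targets": [[0,-2,-4,0,0,0],[0,-2.5,-12,0,0,0],[0,-2.5,-20,0,0,0],[0,-2.5,-27,0,0,0],[0,-2.5,-32,0,0,0],[0,-2.5,-35,0,0,0],[0,-2.5,-37,0,0,0],[0,-2.5,-37,0,0,0]]}}

```text
time_s: 14.25
position: [0.4995, 0.1775, 0.0533]
tcp_rot: [-3.059, -0.707, -0.0]
contact_force: [-2.2, 5.6, 1.2]
width: 0.0534
grasp_force: 31.7
```

>>> {"op": "carry_out", "data": {"targets": [[0,0.5,0,0,0,0],[0,1,0,0,0,0],[0,1.5,0,0,0,0],[0,1.5,0,0,0,0],[0,1.5,0,0,0,0],[0,1.5,0,0,0,0],[0,1.5,0,0,0,0],[0,1.5,0,0,0,0]]}}

```text
time_s: 14.92
position: [0.4995, 0.1777, 0.0534]
tcp_rot: [-3.061, -0.707, 0.001]
contact_force: [-3.3, 3.9, 0.0]
width: 0.0538
grasp_force: 31.6
```

>>> {"op": "carry_out", "data": {"targets": [[-0.5,0.5,0,0,0,0],[-1,1,0,0,0,0],[-1,1.5,0,0,0,0],[-1,1.5,0,0,0,0],[-1,1.5,0,0,0,0],[-1,1.5,0,0,0,0],[-1,1.5,0,0,0,0],[-1,1.5,0,0,0,0]]}}

```text
time_s: 15.58
position: [0.4989, 0.179, 0.0535]
tcp_rot: [3.061, 0.706, 0.0]
contact_force: [0.9, -0.5, -0.3]
width: 0.0534
grasp_force: 31.6
```

Free of contact now; release.

>>> {"op": "carry_out", "data": {"targets": [[0,0,0,0,0,0],[0,0,0,0,0,0],[0,0,0,0,0,0],[0,0,0,0,0,0],[0,0,0,0,0,0],[0,0,5,0,0,0],[0,0,20,0,0,0],[0,0,45,0,0,0]], "gripper": 0.1}}

```text
time_s: 16.25
position: [0.4974, 0.1786, 0.0974]
tcp_rot: [3.061, 0.707, -0.007]
contact_force: [-0.5, -0.7, 1.8]
width: 0.0768
grasp_force: 0.0
```

>>> {"op": "carry_out", "data": {"targets": [[20,-5,20,0,0,0],[46,-12,25,0,0,0],[74,-20,20,0,0,0],[100,-28,10,0,0,0],[125,-38,0,0,0,0],[145,-48,-10,0,0,0],[157,-54,-25,0,0,0],[161,-56,-40,0,0,0]]}}

```text
time_s: 16.92
position: [0.6621, 0.121, 0.058]
tcp_rot: [3.061, 0.702, 0.003]
contact_force: [0.1, 0.5, -0.4]
width: 0.0771
grasp_force: 0.0
```

```bash
python3 - <<'E'
from ref import *
c=optics.camera('scene');k=c['image'][120:320,285:445,::-1];a=cv2.resize(k,None,fx=3,fy=3,interpolation=3)
cv2.imwrite('pics/s2.png',a)
print(env.get_state()['position'])
E
```

```text
[0.65960077 0.12101671 0.05437858]
```

View pics/s2.png

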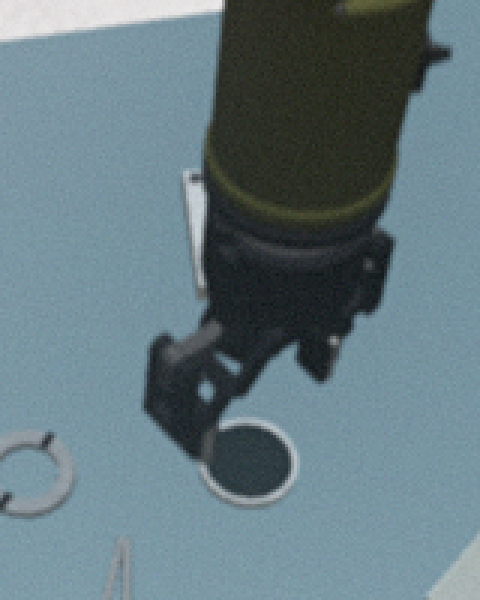

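The barrel is hidden behind the arm here, so I'll check it later. The filter at crop (250,462) lies between the fingers.

>>> {"op": "carry_out", "data": {"targets": [[1,2,-8,0,0,0],[1,2,-18,0,0,0],[1,2,-28,0,0,0],[1,2,-36,0,0,0],[1,2,-41,0,0,0],[1,2,-44,0,0,0],[1,2,-45,0,0,0],[1,2,-45,0,0,0]]}}

```text
time_s: 17.63
position: [0.6608, 0.1253, 0.0135]
tcp_rot: [-3.061, -0.707, -0.0]
contact_force: [0.1, 1.0, -0.3]
width: 0.0768
grasp_force: 0.0
```

>>> {"op": "carry_out", "data": {"targets": [[0,0,0,0,0,0],[0,0,0,0,0,0],[0,0,0,0,0,0],[0,0,0,0,0,0],[0,0,0,0,0,0],[0,0,0,0,0,0],[0,0,0,0,0,0],[0,0,0,0,0,0]], "gripper": 0.6, "squeeze": 30}}

```text
time_s: 18.3
position: [0.6614, 0.1253, 0.0144]
tcp_rot: [3.061, 0.707, 0.003]
contact_force: [-0.3, -0.5, 6.0]
width: 0.0339
grasp_force: 2.9
```

The pads passed over the top of the filter because the tool stood 5 mm too high. I'll open, lower and re-grip.

>>> {"op": "carry_out", "data": {"targets": [[0,0,4,0,0,0],[0,0,8,0,0,0],[0,0,8,0,0,0],[0,0,8,0,0,0],[0,0,8,0,0,0],[0,-1,8,0,0,0],[0,-2,8,0,0,0],[0,-2,8,0,0,0]], "gripper": 0.1}}

```text
time_s: 18.97
position: [0.6607, 0.1227, 0.0212]
tcp_rot: [3.061, 0.706, -0.001]
contact_force: [-0.1, -0.1, 0.2]
width: 0.0767
grasp_force: 0.0
```

```bash
python3 - <<'E'
from ref import *
c=optics.camera('scene');k=c['image'][120:320,285:445,::-1];a=cv2.resize(k,None,fx=3,fy=3,interpolation=3)
cv2.imwrite('pics/f1.png',a)
print(env.get_state()['position'],env.get_state()['width'])
E
```

```text
[0.66069683 0.12287803 0.02130132] 0.0767887257870004
```

View pics/f1.png

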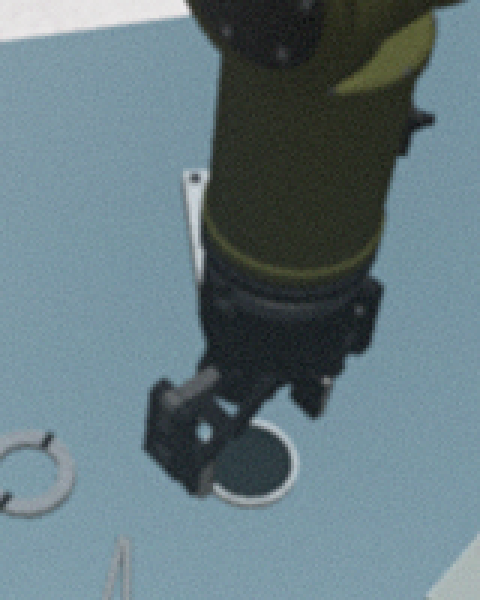

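The filter is still in place and flat at (252,462), with the open fingers straddling it. I'll lower 12.5 mm and grip.

>>> {"op": "carry_out", "data": {"targets": [[0,0,-3,0,0,0],[0,0,-6,0,0,0],[0,0,-9,0,0,0],[0,0,-11,0,0,0],[0,0,-12,0,0,0],[0,0,-13,0,0,0],[0,0,-13,0,0,0],[0,0,-13,0,0,0]]}}

```text
time_s: 19.68
position: [0.6608, 0.1232, 0.0085]
tcp_rot: [-3.061, -0.707, -0.0]
contact_force: [0.3, -0.6, -0.1]
width: 0.0769
grasp_force: 0.0
```

>>> {"op": "carry_out", "data": {"targets": [[0,0,0,0,0,0],[0,0,0,0,0,0],[0,0,0,0,0,0],[0,0,0,0,0,0],[0,0,0,0,0,0],[0,0,0,0,0,0],[0,0,0,0,0,0],[0,0,0,0,0,0]], "gripper": 0.5, "squeeze": 30}}

```text
time_s: 20.35
position: [0.6609, 0.1232, 0.0091]
tcp_rot: [3.061, 0.707, 0.001]
contact_force: [-2.4, 0.0, 6.1]
width: 0.0537
grasp_force: 30.8
```

>>> {"op": "carry_out", "data": {"targets": [[0,0,3,0,0,0],[0,0,10,0,0,0],[0,0,22,0,0,0],[-5,-4,35,0,0,0],[-17,-15,46,0,0,0],[-35,-30,52,0,0,0],[-57,-49,54,0,0,0],[-80,-69,54,0,0,0]]}}

```text
time_s: 21.02
position: [0.5807, 0.054, 0.0646]
tcp_rot: [3.061, 0.708, 0.005]
contact_force: [-0.6, 0.9, -0.3]
width: 0.0533
grasp_force: 31.6
```

>>> {"op": "carry_out", "data": {"targets": [[-23,-20,0,0,0,0],[-46,-40,0,0,0,0],[-69,-60,0,0,0,0],[-88,-76,0,0,0,0],[-102,-88,0,0,0,0],[-111,-95,0,0,0,0],[-115,-98,0,0,0,0],[-115,-98,0,0,0,0]]}}

```text
time_s: 21.68
position: [0.4656, -0.0444, 0.0632]
tcp_rot: [3.061, 0.705, 0.001]
contact_force: [0.3, 0.3, -1.1]
width: 0.0531
grasp_force: 31.6
```

```bash
python3 - <<'E'
from ref import *
c=optics.camera('scene');a=cv2.resize(c['image'][120:240,185:445,::-1],None,fx=3,fy=3,interpolation=3)
cv2.imwrite('pics/f2.png',a)
s=env.get_state();print(s['position'],s['width'],s['grasp_force'])
E
```

```text
[ 0.46659266 -0.04360809  0.06306843] 0.05332808488945314 31.567198634147644
```

View pics/f2.png

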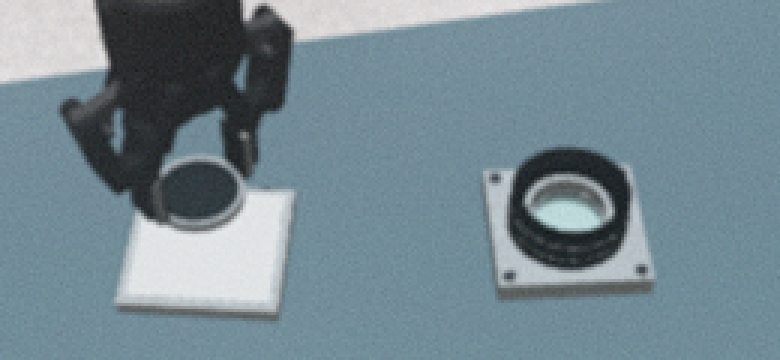

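The spacer lies level on the lens in the barrel at (570,205). The filter is held flat over the pad at (203,195). Lowering.

>>> {"op": "carry_out", "data": {"targets": [[0,0,-6,0,0,0],[0,0,-14,0,0,0],[0,0,-22,0,0,0],[0,0,-30,0,0,0],[0,0,-36,0,0,0],[0,0,-39,0,0,0],[0,0,-41,0,0,0],[0,0,-41,0,0,0]]}}

```text
time_s: 22.4
position: [0.4655, -0.0436, 0.0212]
tcp_rot: [-3.061, -0.707, 0.001]
contact_force: [0.2, -1.0, -2.0]
width: 0.0532
grasp_force: 31.8
```

>>> {"op": "carry_out", "data": {"targets": [[0,0,0,0,0,0],[0,0,-0.3,0,0,0],[0,0,-0.6,0,0,0],[0,0,-0.9,0,0,0],[0,0,-1,0,0,0],[0,0,-1,0,0,0],[0,0,-1,0,0,0],[0,0,-1,0,0,0]]}}

```text
time_s: 23.07
position: [0.466, -0.0438, 0.021]
tcp_rot: [3.061, 0.707, 0.001]
contact_force: [-1.6, 0.1, 7.9]
width: 0.0532
grasp_force: 32.6
```

>>> {"op": "carry_out", "data": {"targets": [[0,0,0,0,0,0],[0,0,0,0,0,0],[0,0,0,0,0,0],[0,0,0,0,0,0],[0,0,0,0,0,0],[0,0,3,0,0,0],[0,0,15,0,0,0],[0,0,35,0,0,0]], "gripper": 0.1}}

```text
time_s: 23.73
position: [0.4646, -0.0437, 0.0547]
tcp_rot: [-3.06, -0.707, 0.005]
contact_force: [-0.0, 0.4, 0.4]
width: 0.0766
grasp_force: 0.0
```

>>> {"op": "carry_out", "data": {"targets": [[15,3,20,0,0,0],[45,10,25,0,0,0],[80,19,25,0,0,0],[115,28,20,0,0,0],[145,35,10,0,0,0],[165,40,0,0,0,0],[174,42,-12,0,0,0],[176,42,-20,0,0,0]]}}

```text
time_s: 24.4
position: [0.6431, -0.0007, 0.0343]
tcp_rot: [-3.06, -0.708, -0.001]
contact_force: [-0.4, -0.5, -0.1]
width: 0.0767
grasp_force: 0.0
```

```bash
python3 - <<'E'
from ref import *
c=optics.camera('scene');a=cv2.resize(c['image'][160:310,185:345,::-1],None,fx=4,fy=4,interpolation=3)[:, :640]
cv2.imwrite('pics/r1.png',a)
s=env.get_state();print(s['position'],s['width'],s['grasp_force'])
def proj(p):
    q=np.array(c['R'])@p+c['t'];return np.round((np.array([c['fx']*q[0]/q[2]+c['cx'],c['fy']*q[1]/q[2]+c['cy']])-[185,160])*4)
P=(.642,-.0015)
print([proj([P[0]+.028*np.cos(t),P[1]+.028*np.sin(t),.007]).tolist() for t in(0,1.57,3.14,4.71)])
E
```

```text
[ 0.64117634 -0.00149608  0.03276731] 0.07705284429753147 0.0
[[444.0, 524.0], [497.0, 455.0], [420.0, 413.0], [366.0, 479.0]]
```

View pics/r1.png

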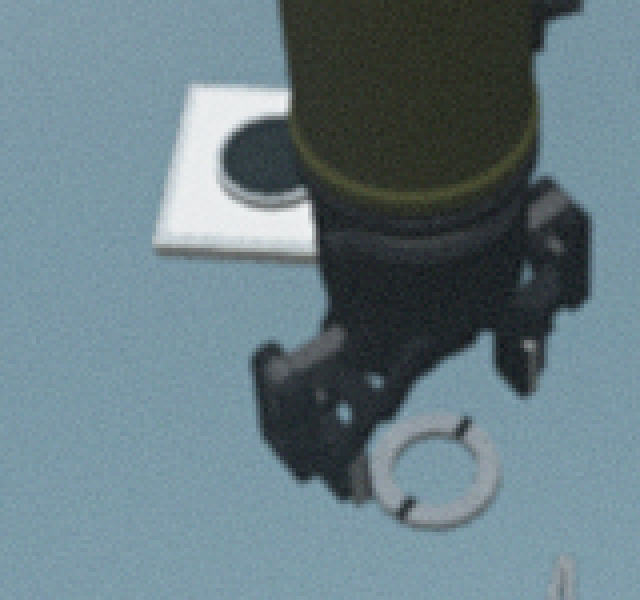

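The filter lies on the pad at (265,160). The ring spans columns 368–500 and rows 411–528, matching the prediction. Descend and grip.

>>> {"op": "carry_out", "data": {"targets": [[0.5,0,-6,0,0,0],[0.5,0,-12,0,0,0],[0.5,0,-17,0,0,0],[0.5,0,-20,0,0,0],[0.5,0,-22,0,0,0],[0.5,0,-23,0,0,0],[0.5,0,-24,0,0,0],[0.5,0,-24,0,0,0]]}}

```text
time_s: 25.12
position: [0.6423, -0.0019, 0.0115]
tcp_rot: [-3.061, -0.707, -0.0]
contact_force: [-0.4, -0.2, 0.4]
width: 0.0769
grasp_force: 0.0
```

>>> {"op": "carry_out", "data": {"targets": [[0,0,-1,0,0,0],[0,0,-2,0,0,0],[0,0,-2.5,0,0,0],[0,0,-2.5,0,0,0],[0,0,-2.5,0,0,0],[0,0,-2.5,0,0,0],[0,0,-2.5,0,0,0],[0,0,-2.5,0,0,0]]}}

```text
time_s: 25.78
position: [0.6423, -0.0018, 0.009]
tcp_rot: [-3.061, -0.707, -0.0]
contact_force: [0.5, 0.5, 0.3]
width: 0.0768
grasp_force: 0.0
```

>>> {"op": "carry_out", "data": {"targets": [[0,0,0,0,0,0],[0,0,0,0,0,0],[0,0,0,0,0,0],[0,0,0,0,0,0],[0,0,0,0,0,0],[0,0,0,0,0,0],[0,0,0,0,0,0],[0,0,0,0,0,0]], "gripper": 0.5, "squeeze": 30}}

```text
time_s: 26.45
position: [0.6423, -0.0019, 0.0098]
tcp_rot: [3.061, 0.706, 0.001]
contact_force: [-1.9, -0.0, 7.0]
width: 0.053
grasp_force: 30.1
```

>>> {"op": "carry_out", "data": {"targets": [[0,0,3,0,0,0],[0,0,12,0,0,0],[-4,2,26,0,0,0],[-14,6,40,0,0,0],[-30,13,48,0,0,0],[-48,21,50,0,0,0],[-68,30,50,0,0,0],[-88,38,50,0,0,0]]}}

```text
time_s: 27.12
position: [0.5537, 0.0369, 0.0606]
tcp_rot: [3.061, 0.707, 0.003]
contact_force: [0.6, 0.0, -0.2]
width: 0.0527
grasp_force: 31.5
```

>>> {"op": "carry_out", "data": {"targets": [[-20,9,0,0,0,0],[-38,17,0,0,0,0],[-52,23,0,0,0,0],[-62,28,0,0,0,0],[-69,31,0,0,0,0],[-71,32,0,0,0,0],[-71,32,0,0,0,0],[-71,32,0,0,0,0]]}}

```text
time_s: 27.78
position: [0.4842, 0.0679, 0.0592]
tcp_rot: [3.061, 0.706, 0.002]
contact_force: [-0.1, -0.2, -0.7]
width: 0.0526
grasp_force: 31.5
```

>>> {"op": "carry_out", "data": {"targets": [[-1,0,-6,0,0,0],[-1,0,-16,0,0,0],[-1,0,-26,0,0,0],[-1,0,-36,0,0,0],[-1,0,-43,0,0,0],[-1,0,-47,0,0,0],[-1,0,-49,0,0,0],[-1,0,-49,0,0,0]]}}

```text
time_s: 28.45
position: [0.4822, 0.068, 0.0099]
tcp_rot: [3.061, 0.706, -0.001]
contact_force: [-0.1, 0.4, -0.5]
width: 0.0526
grasp_force: 32.2
```

>>> {"op": "carry_out", "data": {"targets": [[0,0,-0.3,0,0,0],[0,0,-0.6,0,0,0],[0,0,-0.9,0,0,0],[0,0,-1,0,0,0],[0,0,-1,0,0,0],[0,0,-1,0,0,0],[0,0,-1,0,0,0],[0,0,-1,0,0,0]]}}

```text
time_s: 29.12
position: [0.4823, 0.068, 0.0097]
tcp_rot: [3.061, 0.706, 0.001]
contact_force: [-2.7, -1.2, 10.5]
width: 0.0527
grasp_force: 34.0
```

Contact with the mat. Release to a small opening, rise and retreat.

>>> {"op": "carry_out", "data": {"targets": [[0,0,0,0,0,0],[0,0,0,0,0,0],[0,0,0,0,0,0],[0,0,0,0,0,0],[0,0,0,0,0,0],[0,0,3,0,0,0],[0,0,15,0,0,0],[0,0,40,0,0,0]], "gripper": 0.2}}

```text
time_s: 29.78
position: [0.4807, 0.068, 0.0476]
tcp_rot: [-3.06, -0.707, 0.007]
contact_force: [0.3, -0.7, 1.2]
width: 0.0681
grasp_force: 0.0
```

>>> {"op": "carry_out", "data": {"targets": [[0,0,35,0,0,0],[5,-10,70,0,0,0],[5,-40,100,0,0,0],[5,-75,110,0,0,0],[5,-110,110,0,0,0],[5,-145,110,0,0,0],[0,-180,110,0,0,0],[-5,-215,110,0,0,0]]}}

```text
time_s: 30.45
position: [0.4769, -0.1485, 0.1594]
tcp_rot: [3.061, 0.707, 0.001]
contact_force: [0.7, 0.1, -0.3]
width: 0.0683
grasp_force: 0.0
```

>>> {"op": "carry_out", "data": {"targets": [[0,-38,0,0,0,0],[0,-76,0,0,0,0],[0,-114,0,0,0,0],[0,-140,0,0,0,0],[0,-155,0,0,0,0],[0,-160,0,0,0,0],[0,-160,0,0,0,0],[0,-160,0,0,0,0]]}}

```text
time_s: 31.12
position: [0.4776, -0.3047, 0.159]
tcp_rot: [-3.059, -0.709, -0.001]
contact_force: [-0.0, 0.4, 0.1]
width: 0.0685
grasp_force: 0.0
```

```bash
python3 - <<'E'
from ref import *
c=optics.camera('scene');t=optics.camera('top')
a=cv2.resize(c['image'][140:260,190:450,::-1],None,fx=3,fy=3,interpolation=3)
b=cv2.resize(t['image'][255:355,190:450,::-1],None,fx=3,fy=3,interpolation=3)[:299]
cv2.imwrite('pics/e1.png',np.vstack([a[:300],b]))
for cam in('scene',):
  for n,z in(('filter',.019),('retaining_ring',.007),('spacer',.032),('dust_cap',.009),('finished_tube',.05)):
    for d in optics.cut_out(cam,n)[:3]:
        b=d['box'];print(n,round(d['score'],2),np.round(b),np.round(px2w(c,[b[0]+b[2]/2,b[1]+b[3]/2],z)[:2],3))
E
```

```text
filter 0.96 [237. 188.  34.  27.] [ 0.474 -0.044]
retaining_ring 0.86 [299. 189.  30.  25.] [0.486 0.067]
spacer 0.87 [249. 332.  32.  36.] [ 0.771 -0.067]
spacer 0.44 [362. 179.  29.  14.] [0.495 0.186]
dust_cap 0.55 [112. 294.  38.  37.] [ 0.655 -0.265]
finished_tube 0.73 [449. 153.  47.  46.] [0.523 0.36 ]
```

View pics/e1.png

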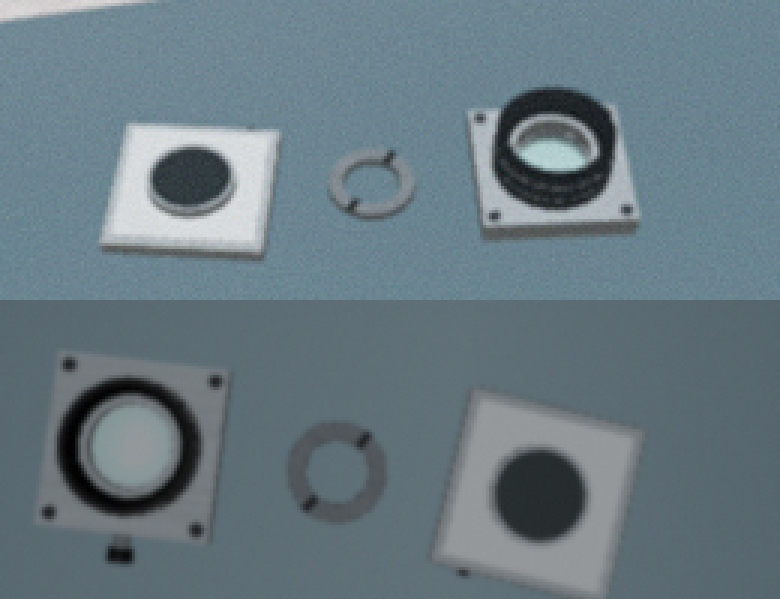

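The filter is centred on the pad and the ring lies midway. In both views the spacer sits level on the lens, and the bystanders are untouched. Handing in.

```bash
python3 -c "
from cell import workorder
print(workorder.sign_off())"
```

```text
the job is handed in; nothing more can be done
None
```

The job is handed in at about 31 s of robot time (limit 102 s), though sign-off returned no verdict: the last pictures show the lens and spacer seated level in the barrel, the filter flat in the middle of the pad, the retaining ring flat midway between them, and the dust cap and finished tube where they were.

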